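Cover the sample beaker

TASK

Close the beaker that holds the four vials with the loose blue cover: lift the cover by its white knob, lower it gently onto the rim (do not drop it) so that its plug is inside the mouth and it sits fully down and level, then let go. Leave both beakers standing upright where they are, the empty one open, and do not disturb the other things on the worktop.

Things in the scene. Friction and masses are not known exactly. Their poses are not given: they have to be found in the camera images.
- cover: Loose round blue cover, white knob, lying plug down, 70 g. Origin: centre of its underside (bottom of plug), z up. Plug 49 mm diameter, tapered foot, z 0 to 9 mm; flat flange 76 mm diameter, z 9 to 13.5; round knob 24 mm diameter, z 13.5 to 42. Round: any yaw serves. Seated, its flange lies on the rim and its origin is 65 mm above the beaker's origin.
- beaker_sample: Loose translucent white plastic beaker, open at the top, 64 mm across the rim, 74 mm high, walls about 2 to 3 mm (mouth at least 56 mm clear), about 120 g; it is the one with four cryovials standing in it, 40 mm tall. Origin: centre of its underside, z up.
- beaker_empty: Identical beaker with nothing in it, to stay open. Origin: centre of its underside, z up.
- vial_a: Cryovial, 13 mm diameter, 40 mm tall, with a ribbed pale pink cap, standing in the sample beaker. Origin: centre of its underside.
- vial_b: Second such cryovial in the same beaker.
- vial_c: Third such cryovial in the same beaker.
- vial_d: Fourth such cryovial in the same beaker.
- timer: Bystander: pale digital timer with three coloured keys, 66x66x19 mm. Origin: centre of its underside.
- petri_amber: Bystander: amber petri dish, 64 mm diameter, 15 mm high. Origin: centre of its underside.
- media_bottle: Bystander: bottle with orange cap, 60 mm diameter, 116 mm high. Origin: centre of its underside.
- tape_roll: Bystander: roll of yellow label tape lying flat, 60 mm diameter, 13 mm high. Origin: centre of its underside.
Things that resemble listed ones, but are neither listed nor needed, are in the scene too. Leave any orange or red look-alike of the beaker_sample alone. Leave any red look-alike of the beaker_empty alone.

How it is judged (in metres and radians):
On the way, in this order (a step that is already met when the one before it is completed fails the run):
1. the cover is lifted clear of the worktop in the gripper (underside more than 60 mm up) (height (world z) of cover above 0.06 m and contact force between the fingers and cover above 0.3 N), for 0.1 s.
2. still held in the fingers, the cover is lowered onto the sample beaker: centred within 10 mm and no more than 8 mm above its seat (horizontal distance between cover and beaker_sample below 0.01 m and z of cover in the frame of beaker_sample between 0.05 and 0.073 m and contact force between the fingers and cover above 0.3 N), for 0.05 s.
At the end, for the whole second after the job is handed in: The cover rests, released, on the rim of the beaker with the vials: axes within 8 mm, seat height within 2 mm, level on it within 0.05 rad (0.07 to the horizontal). Both beakers upright (0.05 rad), within 40 mm of where they stood, all vials inside the sample beaker (horizontal distance between cover and beaker_sample below 0.008 m and z of cover in the frame of beaker_sample between 0.063 and 0.067 m and angle between the z axis of cover and the z axis of beaker_sample, either way round below 0.05 rad and angle between cover's own z axis and vertical below 0.07 rad and angle between each of beaker_sample, beaker_empty's own z axis and vertical below 0.05 rad and contact force between cover and beaker_sample above 0.1 N and linear speed of cover below 0.02 m/s and distance of each of beaker_sample, beaker_empty from where it was at the start of the episode below 0.04 m and horizontal distance between each of vial_a, vial_b, vial_c, vial_d and beaker_sample below 0.035 m and z of each of vial_a, vial_b, vial_c, vial_d in the frame of beaker_sample below 0.04 m); the robot touches nothing.
It fails at once if a beaker is tipped (more than 0.35 rad) (angle between any of beaker_sample, beaker_empty's own z axis and vertical above 0.35 rad).
It fails at once if a beaker is shifted more than 40 mm (distance of any of beaker_sample, beaker_empty from where it was at the start of the episode above 0.04 m).
It fails at once if the cover is pressed onto the sample beaker with more than 25 N (contact force between cover and beaker_sample above 25 N).
It fails at once if a bystander is moved more than 30 mm (distance of any of timer, petri_amber, media_bottle, tape_roll from where it was at the start of the episode above 0.03 m).
It also fails if it takes over 45 s, if anything falls off the work surface, if the arm or the gripper's body presses on something with over 40 N, if the wrist force passes 120 N, or if a joint passes its speed limit or range.

ROBOT

A 6-joint arm with a two-finger parallel gripper is mounted at the origin on a cart in front of the work surface, level with it; the furniture and walls round the work are solid. World frame = base frame: x ahead of the robot, y to its left, z up, the work surface at z = 0. Lengths are in m, angles in degrees, forces in N, time in s.
With the tool pointing down it reaches from about 0.25 to 0.8 m from the base axis. Payload 8.5 kg.
Tool frame: the origin (TCP) lies at the very end of the fingers, on their centre line; the grasp point (between the pads) lies 19 mm behind it; x points along the fingers, y is the direction in which the jaws open and shut, and the axes are right-handed (so a half turn about x gives the same grasp; the last joint's range is limited). The gripper opens to 85 mm and grips with 20 to 120 N. Pads are 22 mm wide; open, the fingers measure 114 mm over their backs; the gripper's body (76 mm by 85 mm) begins 54 mm behind the grasp point. The pads swing forward as they close: fully open they stand 13 mm farther back than shut.
Start: joints at [-64.286, 13.648, -0.773, 75.585, 0, 90], TCP at [0.228, -0.473, 0.231] pointing down, gripper open.
Joint ranges: [-152.45, 152.45], [-59.26, 108.67], [-65.41, 83.53], [-104.44, 129.93], [-82.83, 76.93], [-180, 180]. Speed limits (degrees/s): [127.2, 127.2, 159.86, 180, 180, 180].

INTERFACE

Orientations are given as a 3x3 rotation matrix whose columns are the frame's x, y, z axes.
In Python, from cell import read_state, get_image, get_calibration, r, nets gives the robot as it stands.
- The arm moves only by the tool carry_out, never from a script. Its argument "increments" is a list of rows, each a list of 5 numbers: the finger opening in cm, from 0 to 8.54, then the shift along the tool's x, y, z in cm, then the turn about the tool's x in rad. A call has 1 to 12 rows; each row is the pose to reach, as a shift and turn from the pose commanded when the call began, along the tool's axes at that moment; what a row does not reach only later rows make up. A row lasts 1/8 s, in which the tool goes at most 62.5 mm and 10.7 degrees, less where a joint would pass 70% of its speed; a pose out of reach is approached as far as the arm can. A call with a gripper value outside its range is refused whole. The fingers move at their own pace and stop on an object; the grip force is fixed at half the most. Time passes only in rows, so rows that repeat a pose let the fingers close. It gives the time, the measured TCP pose, the force and the opening at its end, in the units of the state.
- read_state(): the state, without advancing time (a new reading comes with each control period).
- get_image(name): name is "scene" or "side" or "wrist"; returns the picture (384x512x3 uint8, blue, green, red); there is no depth.
- get_calibration(name): a dict with "fx", "fy", "cx", "cy" (pixels), "rvec" (rotation vector, rad) and "tvec" (3), from world to camera coordinates, as OpenCV has them. Camera axes: x right, y down, z forward; pixel columns grow to the right and rows downward; lengths in m; the calibration is good to about 2 mm. A picture is of the moment at which its call begins: read the wrist's pose just before it. get_calibration takes no time and is no camera call; for the wrist camera it gives the pose at the moment of the call.
- r.finish_job(): hands the job in, once; it reports no verdict.
Trained networks look in the newest picture that a camera, given by its name, has taken for a name from the list of things; names that differ only in an ending like _2 or _b are one class to them, and where a whole thing is asked for, a point or a joint stands for the part that bears it (a point fixed in the world has none). Each returns a list of dicts, best first, with "score" (0 to 1); they miss things now and then, are a little off and sometimes report something else, mostly with a low value. They report only what shows in the picture. A call takes as long as a camera call. They do not tell look-alikes from the thing itself.
- nets.spot_in(camera, thing): "uv" ([column, row] in pixels, amid what is visible of it).
The state is a dict: "time": time; "joint_pos": joint angles; "dq": joint speeds; "tau": joint torques, N m; "tcp_pos": TCP position; "tool_rot": TCP orientation; "force": force on the tool from outside, world axes, zero at the start; "ft_torque": the same for the moment, N m; "width": finger opening in m.
Only numpy, scipy, OpenCV 4.12 (cv2) and the standard library are available. Lean on these libraries where they do the work, as an engineer would, in place of code of your own. Each camera call takes 0.05 s, during which the arm holds its last target. There are 200 camera calls.

## Working session

There is one attempt and no reset: what is moved stays moved. The work goes in short steps, Python scripts to look and compute and a tool call to move; the robot and the scene stay as the last step left them, time stands still between calls to the robot, and variables do not carry over. Pictures are saved under pics/ and viewed, about 8 in all and at most 12, crops included, and the job is handed in when it is done.

Besides the shell and the picture viewer there is one more tool, called after "Request:" by a JSON object that holds its "fn" and its "kwargs". carry_out: Moves the arm, as the interface text tells. Its arguments: {"type":"object","properties":{"increments":{"type":"array","items":{"type":"array","items":{"type":"number"}}}},"required":["increments"]}

```bash
mkdir -p pics; cat > h.py <<'E'
import numpy as np, cv2
from cell import read_state, get_image, get_calibration, r, nets
def cal(n):
    c=get_calibration(n); K=np.array([[c['fx'],0,c['cx']],[0,c['fy'],c['cy']],[0,0,1.]])
    return K,np.array(c['rvec'],float),np.array(c['tvec'],float)
def ray(n,uv,z):
    K,rv,t=cal(n); R=cv2.Rodrigues(rv)[0]; o=-R.T@t
    d=R.T@np.linalg.inv(K)@np.array([uv[0],uv[1],1.]); return o+d*(z-o[2])/d[2]
def proj(n,P):
    K,rv,t=cal(n); return cv2.projectPoints(np.array(P,float).reshape(-1,3),rv,t,K,None)[0].reshape(-1,2)
E
python3 - <<'E'
from h import *
a=get_image('scene');b=get_image('side')
cv2.imwrite('pics/a.png',cv2.resize(a,(800,600)));cv2.imwrite('pics/b.png',cv2.resize(b,(800,600)))
z={'cover':.02,'beaker_sample':.037,'beaker_empty':.037,'vial_a':.03,'timer':.01,'petri_amber':.007,'media_bottle':.058,'tape_roll':.006}
for n in ['scene','side']:
    for t in z:
        for d in nets.spot_in(n,t)[:5]: print(n,t,round(d['score'],2),np.round(d['uv']),ray(n,d['uv'],z[t]).round(3))
print(read_state())
E
```

```text
scene cover 0.61 [287. 220.] [ 0.529 -0.167  0.02 ]
scene beaker_sample 0.71 [205. 160.] [0.538 0.211 0.037]
scene beaker_sample 0.58 [185. 179.] [0.422 0.168 0.037]
scene beaker_empty 0.78 [215. 193.] [0.442 0.05  0.037]
scene vial_a 0.44 [287. 220.] [ 0.52  -0.177  0.03 ]
scene vial_a 0.22 [156. 174.] [0.374 0.26  0.03 ]
scene timer 0.6 [185. 151.] [0.545 0.328 0.01 ]
scene petri_amber 0.65 [289. 196.] [ 0.629 -0.087  0.007]
scene petri_amber 0.17 [248. 188.] [0.563 0.028 0.007]
scene media_bottle 0.79 [338. 238.] [ 0.54  -0.34   0.058]
scene tape_roll 0.5 [155. 174.] [0.388 0.289 0.006]
side cover 0.59 [286. 157.] [ 0.533 -0.181  0.02 ]
side beaker_sample 0.93 [218. 200.] [0.578 0.079 0.037]
side beaker_sample 0.88 [243. 246.] [0.425 0.148 0.037]
side beaker_sample 0.64 [194. 235.] [0.552 0.209 0.037]
side beaker_empty 0.86 [257. 214.] [0.461 0.045 0.037]
side beaker_empty 0.58 [248. 184.] [ 0.548 -0.017  0.037]
side beaker_empty 0.23 [339. 117.] [ 0.491 -0.41   0.037]
side timer 0.82 [163. 270.] [0.555 0.331 0.01 ]
side timer 0.64 [286. 159.] [ 0.531 -0.182  0.01 ]
side petri_amb
[... 222 characters left out ...]
.73698680e-01,  7.55841214e+01,
        2.47987239e-03,  9.00022628e+01]), 'dq': array([-0.00845886, -0.14034085,  0.00110399, -0.06834406,  0.0439179 ,
        0.09196604]), 'tau': array([ 1.63966004e-03, -5.38562500e+01,  3.46694362e+01,  2.60348832e-03,
       -8.28217230e-05, -3.04443677e-05]), 'tcp_pos': array([ 0.22777433, -0.47296911,  0.23127059]), 'tool_rot': array([[-7.47069103e-06,  4.33832177e-01, -9.00993697e-01],
       [ 1.15272118e-04, -9.00993691e-01, -4.33832175e-01],
       [-9.99999993e-01, -1.07100477e-04, -4.32777082e-05]]), 'force': array([ 0.25557552,  0.32326061, -0.60990362]), 'ft_torque': array([-0.01456271,  0.04847294, -0.02100151]), 'width': 0.08515590783928097}
```

View pics/a.png

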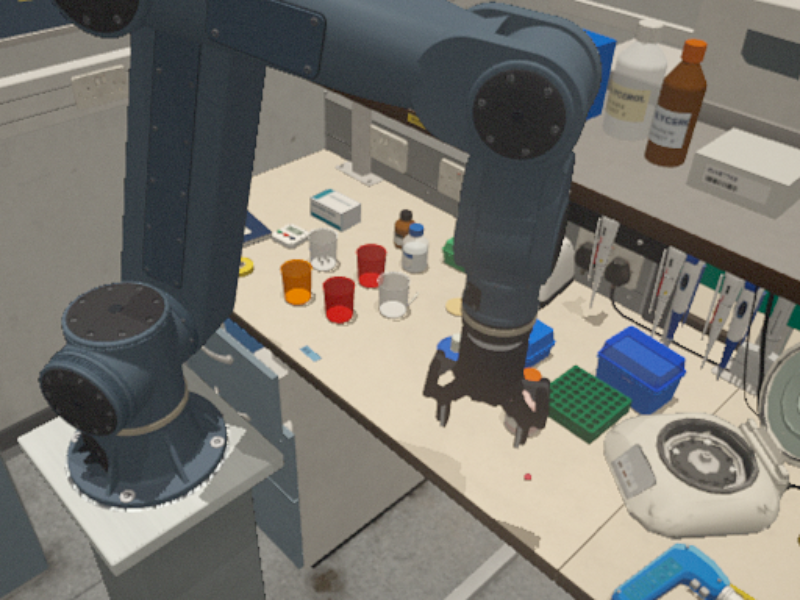

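View pics/b.png

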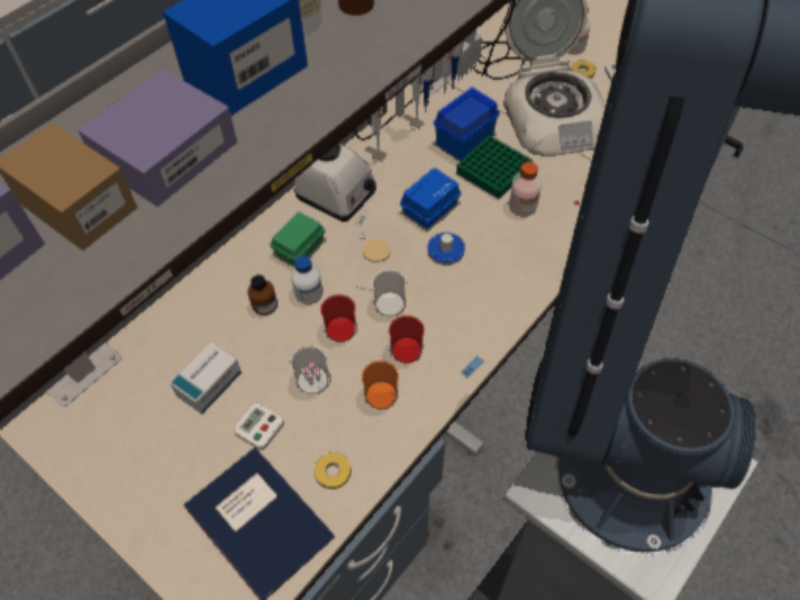

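The side picture (800x600 px) shows these candidates:
- **Cover:** blue disc with a white knob at (446,247). The blue box at (430,197) is not it.
- **Sample beaker:** clear beaker with pink caps at (311,371).
- **Other beakers:** the empty clear one is at (389,293), red ones are at (338,318) and (406,340), and an orange one is at (380,385).

I'll check both choices in one close crop with the model circles drawn on.

```bash
cat >> h.py <<'E'
def circ(c,rad,z,n=60):
    a=np.linspace(0,2*np.pi,n); return np.c_[c[0]+rad*np.cos(a),c[1]+rad*np.sin(a),np.full(n,z)]
def crop(img,n,boxes,circs,s,out):
    tiles=[]
    for (x,y,w,h) in boxes:
        t=cv2.resize(img[y:y+h,x:x+w],None,fx=s,fy=s,interpolation=cv2.INTER_CUBIC)
        for (c,rad,z) in circs:
            p=((proj(n,circ(c,rad,z))-[x,y]+.5)*s*4).astype(np.int32)
            cv2.polylines(t,[p.reshape(-1,1,2)],False,(0,255,0),1,cv2.LINE_AA,2)
        tiles.append(t)
    cv2.imwrite(out,np.hstack(tiles))
E
python3 - <<'E'
from h import *
b=get_image('side')
hsv=cv2.cvtColor(b,cv2.COLOR_BGR2HSV)
m=cv2.inRange(hsv,(100,120,50),(130,255,255)); m[:145]=0;m[172:]=0;m[:,:270]=0;m[:,302:]=0
c=max(cv2.findContours(m,0,1)[0],key=cv2.contourArea); e=cv2.fitEllipse(cv2.convexHull(c)); 
C=ray('side',e[0],.0115); print(e,C)
S=[.552,.209]
crop(b,'side',[(262,135,50,60),(172,210,60,60)],[(C,.038,.0135),(C,.012,.042),(S,.032,.074),(S,.028,0)],7,'pics/c.png')
E
```

```text
((285.1004333496094, 158.3172149658203), (18.48358917236328, 22.765836715698242), 92.51200866699219) [ 0.53365926 -0.18086357  0.0115    ]
```

View pics/c.png

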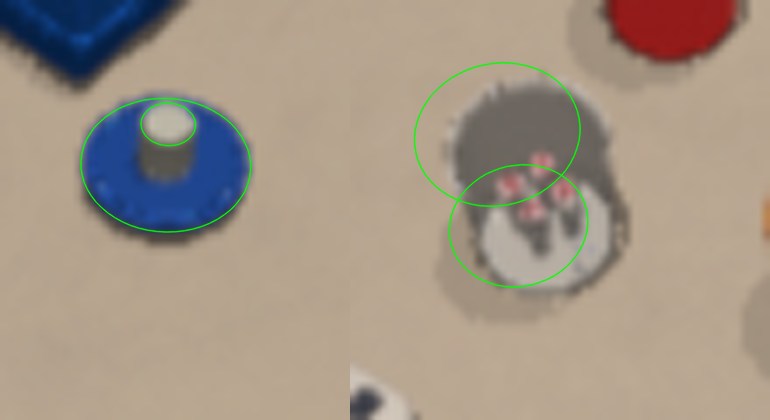

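Crop: the left half is the cover, with the model circles matching the flange and knob. The right half is the beaker with four pink vials; its circles need shifting by about 4 px. The cover is at (0.534,-0.181), so I'll move above it and look with the wrist camera.

Request:
{"fn": "carry_out", "kwargs": {"increments": [[8.5, 0, -1.6, -5.0, 0], [8.5, 0, -3.2, -10.0, 0], [8.5, 0, -4.9, -15.1, 0], [8.5, 0, -6.5, -20.1, 0], [8.5, 0, -8.1, -25.1, 0], [8.5, 1, -9.7, -30.1, 0], [8.5, 3, -11.4, -35.2, 0], [8.5, 5, -13.0, -40.2, 0], [8.5, 5, -13.0, -40.2, 0], [8.5, 5, -13.0, -40.2, 0]]}}

```text
time: 2.2
tcp_pos: [0.5334, -0.1814, 0.1812]
tool_rot: [[-0.001, 0.435, -0.901], [0.0, -0.901, -0.435], [-1.0, -0.0, 0.001]]
force: [0.4, 0.3, -0.4]
width: 0.085
```

```bash
python3 - <<'E'
from h import *
w=get_image('wrist'); s=read_state(); print(s['tcp_pos'],s['tool_rot'].round(3))
C=[.534,-.181]
crop(w,'wrist',[(0,0,512,384)],[(C,.038,.0135),(C,.012,.042)],1.5,'pics/d.png')
hsv=cv2.cvtColor(w,cv2.COLOR_BGR2HSV)
m=cv2.inRange(hsv,(100,120,50),(130,255,255))
for c in cv2.findContours(m,0,1)[0]:
    if cv2.contourArea(c)>500:
        e=cv2.fitEllipse(cv2.convexHull(c)); print(np.round(e[0],1),np.round(e[1],1),ray('wrist',e[0],.0125).round(4))
b=get_image('side')
R=ray('side',(197.7,231.1),.074); print('rim',R)
crop(b,'side',[(172,210,60,60),(225,165,50,60)],[(R,.032,.074),(R,.028,0)],7,'pics/e.png')
E
```

```text
[ 0.53322095 -0.18190152  0.18164133] [[ 0.     0.434 -0.901]
 [-0.    -0.901 -0.434]
 [-1.     0.     0.   ]]
[259.  165.6] [76.4 78.1] [ 0.5375 -0.182   0.0125]
[385.5 103.6] [128.8 172.9] [ 0.6379 -0.2596  0.0125]
rim [0.53557    0.20588365 0.074     ]
```

View pics/d.png

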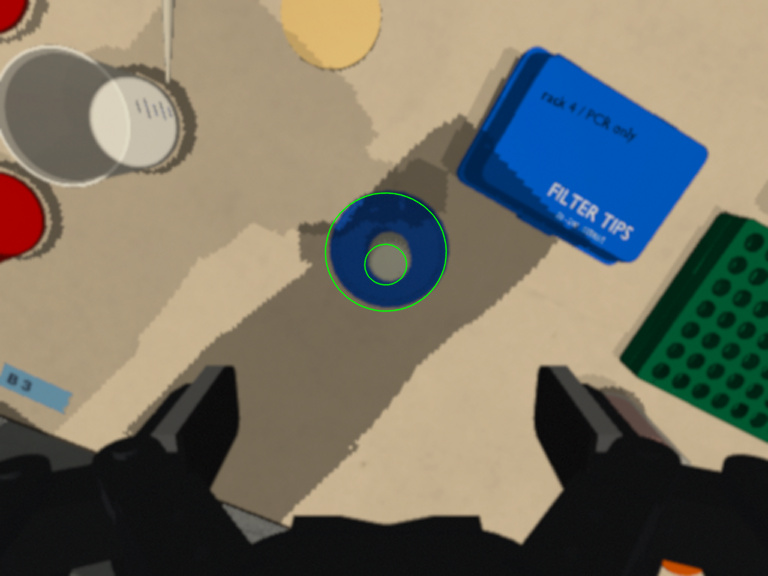

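View pics/e.png

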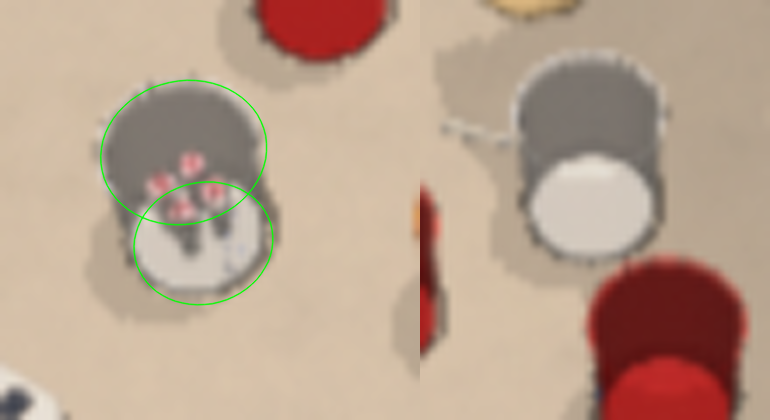

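Wrist picture (768x576 px): the cover is at (388,250) and the white knob at (388,257), both clear of the fingers, with the Filter Tips box to the upper right. It needs a shift of about 2 mm. Now descend and close.

Request:
{"fn": "carry_out", "kwargs": {"increments": [[8.5, 4, 0.2, -0.2, 0], [8.5, 8, 0.2, -0.2, 0], [8.5, 12, 0.2, -0.2, 0], [8.5, 15, 0.2, -0.2, 0], [8.5, 16, 0.2, -0.2, 0], [8.5, 16.4, 0.2, -0.2, 0], [8.5, 16.4, 0.2, -0.2, 0], [1.5, 16.4, 0.2, -0.2, 0], [1.5, 16.4, 0.2, -0.2, 0], [1.5, 16.4, 0.2, -0.2, 0], [1.5, 16.4, 0.2, -0.2, 0], [1.5, 16.4, 0.2, -0.2, 0]]}}

```text
time: 3.8
tcp_pos: [0.5364, -0.1824, 0.0178]
tool_rot: [[0.001, 0.434, -0.901], [-0.0, -0.901, -0.434], [-1.0, 0.0, -0.001]]
force: [-1.2, 0.0, 5.3]
width: 0.0228
```

Request:
{"fn": "carry_out", "kwargs": {"increments": [[1.5, -0.5, 0, 0, 0], [1.5, -2, 0, 0, 0], [1.5, -5, 0, 0, 0], [1.5, -9, 0, 0, 0], [1.5, -13, 0, 0, 0], [1.5, -16, 0, 0, 0], [1.5, -18, 0, 0, 0], [1.5, -18, 0, 0, 0], [1.5, -18, 0, 0, 0]]}}

```text
time: 4.92
tcp_pos: [0.5359, -0.1822, 0.1968]
tool_rot: [[-0.001, 0.434, -0.901], [0.0, -0.901, -0.434], [-1.0, -0.001, 0.0]]
force: [-0.7, 0.1, -1.4]
width: 0.0222
```

```bash
python3 - <<'E'
from h import *
w=get_image('wrist'); b=get_image('side'); s=read_state(); print(s['tcp_pos'],s['width'],s['force'])
t=s['tcp_pos']; zo=t[2]-.0178
a=cv2.resize(w,(480,360)); 
x,y,W,H=250,90,60,60
crop(b,'side',[(240,80,60,75)],[(t,.038,zo+.0135),(t,.038,zo+.009)],4.8,'pics/f.png')
f=cv2.imread('pics/f.png'); cv2.imwrite('pics/f.png',np.hstack([a,f]))
# rim candidates for the sample beaker
R=ray('side',(198.3-.9,230.3),.074);print(R)
E
```

```text
[ 0.53565538 -0.18216558  0.19630682] 0.02306459664947002 [-0.35637921  0.13040432 -0.70804609]
[0.53791061 0.20459008 0.074     ]
```

View pics/f.png

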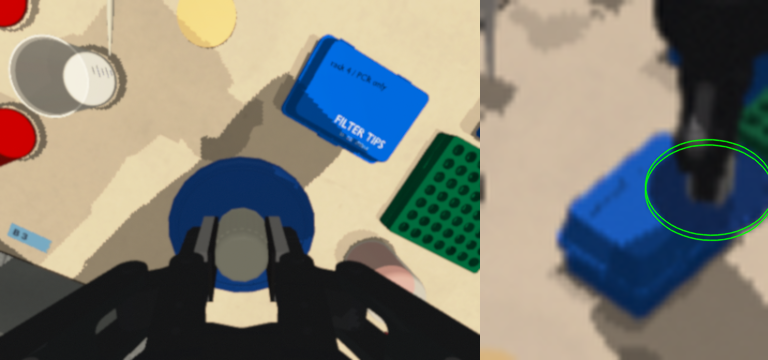

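The cover is held level, with the knob centred between the fingers (wrist view, (240,245) px). Carry it to just short of the sample beaker, to measure its rim with the wrist camera.

Request:
{"fn": "carry_out", "kwargs": {"increments": [[1.5, 0, -3, -0.6, 0], [1.5, 0, -8, -1.6, 0], [1.5, 0, -13, -2.6, 0], [1.5, 0, -18, -3.6, 0], [1.5, 0, -23, -4.6, 0], [1.5, 0, -27.5, -5.4, 0], [1.5, 0, -31, -6.1, 0], [1.5, 0, -33.5, -6.6, 0], [1.5, 0, -34.9, -6.9, 0], [1.5, 0, -34.9, -6.9, 0], [1.5, 0, -34.9, -6.9, 0]]}}

```text
time: 6.4
tcp_pos: [0.4471, 0.1613, 0.1971]
tool_rot: [[-0.0, 0.433, -0.901], [-0.0, -0.901, -0.433], [-1.0, 0.0, 0.001]]
force: [0.8, 0.4, -1.4]
width: 0.0223
```

```bash
python3 - <<'E'
from h import *
w=get_image('wrist'); s=read_state(); print(s['tcp_pos'],s['width'])
cv2.imwrite('pics/w1.png',w)
S=[.538,.2045]
crop(w,'wrist',[(0,0,512,384)],[(S,.032,.074),(S,.028,0)],1.5,'pics/g.png')
print(proj('wrist',[[*S,.074],[*S,0]]))
E
```

```text
[0.44715236 0.1612288  0.19718998] 0.02256232398323411
[[257.2856763   49.3328343 ]
 [257.42239173  58.89860485]]
```

View pics/g.png

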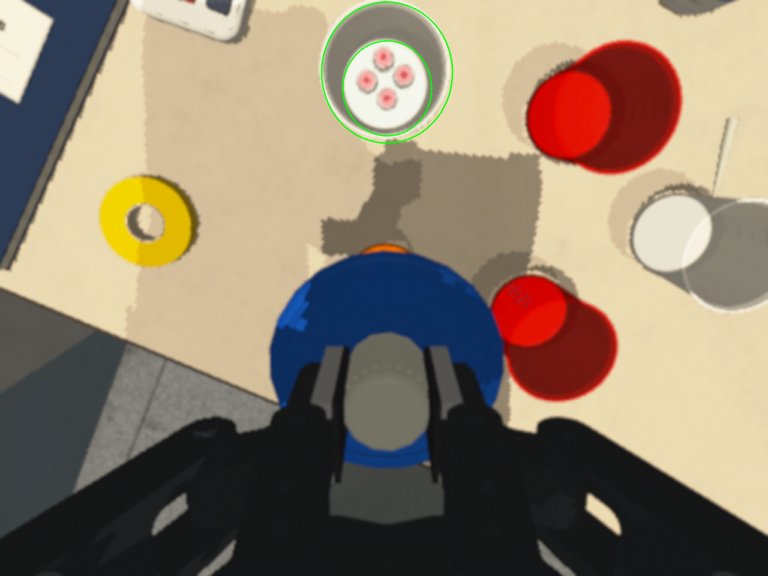

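Wrist picture: the beaker with four pink caps is at (386,72) px and the overlay matches its rim. The cover is held well. I'll measure the cover and the rim in this one picture, so that any calibration offset cancels.

```bash
python3 - <<'E'
from h import *
from scipy.optimize import least_squares
w=cv2.imread('pics/w1.png'); hsv=cv2.cvtColor(w,cv2.COLOR_BGR2HSV)
m=cv2.inRange(hsv,(100,120,40),(130,255,255)); m[:150]=0; m[:,:170]=0;m[:,350:]=0
c=max(cv2.findContours(m,0,1)[0],key=cv2.contourArea)[:,0].astype(float)
arc=c[c[:,1]<258]; arc=arc[(arc[:,1]<235)|(abs(arc[:,0]-257)>40)]
R0=cv2.Rodrigues(cal('wrist')[1])[0]
def fit(pts,rad,z,c0):
    def f(p):
        P=np.array([ray('wrist',q,z)[:2] for q in pts]); return np.hypot(*(P-p[:2]).T)-rad
    s=least_squares(f,c0,loss='soft_l1',f_scale=.001); return s.x,np.sqrt(np.mean(s.fun**2))
zo=.1972-.0178
top=np.array([c[c[:,0]==x][:,1].min() for x in range(195,320,4) if (c[:,0]==x).any()])
xs=np.array([x for x in range(195,320,4) if (c[:,0]==x).any()]); pts=np.c_[xs,top]
for z in (.0135,.009): print('cover',fit(pts,.038,zo+z,[.447,.161]))
# rim: outer edge by radial scan for strongest gradient near predicted circle
g=cv2.GaussianBlur(w,(3,3),0).astype(float)
S=np.array([.538,.2045])
out=[]
for a in np.linspace(0,2*np.pi,72,endpoint=False):
    rr=np.arange(.026,.037,.0003); P=np.c_[S[0]+rr*np.cos(a),S[1]+rr*np.sin(a),np.full(len(rr),.074)]
    q=proj('wrist',P).astype(np.float32)
    if q.min()<1: continue
    v=cv2.remap(w.astype(np.float32),q[:,0].reshape(1,-1),q[:,1].reshape(1,-1),cv2.INTER_LINEAR)[0].mean(1)
    out.append(q[np.argmax(np.diff(v))])   # dark inner -> bright rim: inner edge of the lip
out=np.array(out); P=np.array([ray('wrist',q,.074)[:2] for q in out])
f=lambda p:np.hypot(*(P-p[:2]).T)-p[2]
s=least_squares(f,[*S,.03],loss='soft_l1',f_scale=.0005);print('rim',s.x,np.median(abs(s.fun)),len(P))
E
```

```text
cover (array([0.44719986, 0.16041205]), np.float64(0.00023440535471285493))
cover (array([0.44639489, 0.1600508 ]), np.float64(0.00018686513168795398))
rim [0.53929258 0.2062992  0.02984525] 0.00011634295294736009 60
```

Request:
{"fn": "carry_out", "kwargs": {"increments": [[1.5, 0, 0, -2, 0], [1.5, 0, 0, -5, 0], [1.5, 0, 0, -8, 0], [1.5, 0, -0.1, -10.2, 0], [1.5, 3, -0.1, -10.2, 0], [1.5, 6, -0.1, -10.2, 0], [1.5, 8.5, -0.1, -10.2, 0], [1.5, 9.5, -0.1, -10.2, 0], [1.5, 9.5, -0.1, -10.2, 0], [1.5, 9.5, -0.1, -10.2, 0]]}}

```text
time: 7.7
tcp_pos: [0.5391, 0.2072, 0.1034]
tool_rot: [[0.001, 0.434, -0.901], [0.001, -0.901, -0.434], [-1.0, 0.0, -0.002]]
force: [-0.4, -0.4, -0.5]
width: 0.0227
```

```bash
python3 - <<'E'
from h import *
b=get_image('side'); a=get_image('scene'); s=read_state(); t=s['tcp_pos'];print(t,s['width'],s['force'])
zo=t[2]-.0178; S=[.539,.206]
crop(b,'side',[(165,195,65,75)],[(t,.038,zo+.0135),(S,.032,.074)],6,'pics/h1.png')
crop(a,'scene',[(170,125,65,75)],[(t,.038,zo+.0135),(S,.032,.074)],6,'pics/h2.png')
cv2.imwrite('pics/h.png',np.hstack([cv2.imread('pics/h1.png'),cv2.imread('pics/h2.png')]))
E
```

```text
[0.53907989 0.20737016 0.10337934] 0.02228861039728299 [-0.69430011 -0.40304511 -1.05122903]
```

View pics/h.png

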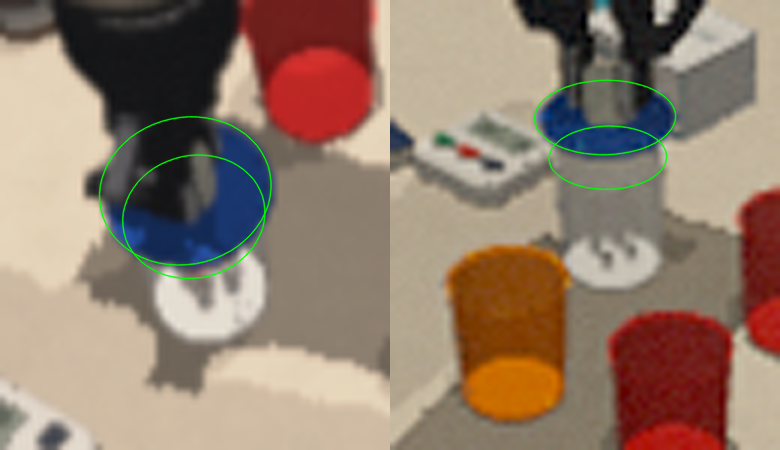

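Side and scene crops: the cover is level over the vial beaker and lines up with the rim, about 2 cm above its seat. Lower it slowly.

Request:
{"fn": "carry_out", "kwargs": {"increments": [[1.5, 0.4, 0, 0, 0], [1.5, 0.8, 0, 0, 0], [1.5, 1.1, 0, 0, 0], [1.5, 1.3, 0, 0, 0], [1.5, 1.45, 0, 0, 0], [1.5, 1.6, 0, 0, 0], [1.5, 1.7, 0, 0, 0], [1.5, 1.7, 0, 0, 0]]}}

```text
time: 8.8
tcp_pos: [0.5384, 0.2072, 0.0853]
tool_rot: [[-0.0, 0.434, -0.901], [0.0, -0.901, -0.434], [-1.0, -0.0, 0.0]]
force: [1.6, 0.8, -0.5]
width: 0.0227
```

Request:
{"fn": "carry_out", "kwargs": {"increments": [[1.5, 0.05, 0, 0, 0], [1.5, 0.1, 0, 0, 0], [1.5, 0.15, 0, 0, 0], [1.5, 0.2, 0, 0, 0], [1.5, 0.2, 0, 0, 0]]}}

```text
time: 9.43
tcp_pos: [0.5384, 0.2072, 0.0833]
tool_rot: [[-0.0, 0.434, -0.901], [0.0, -0.901, -0.434], [-1.0, -0.0, 0.0]]
force: [0.6, 0.1, -0.9]
width: 0.0226
```

Request:
{"fn": "carry_out", "kwargs": {"increments": [[1.5, 0.03, 0, 0, 0], [1.5, 0.06, 0, 0, 0], [1.5, 0.06, 0, 0, 0]]}}

```text
time: 9.8
tcp_pos: [0.5384, 0.2072, 0.0827]
tool_rot: [[-0.0, 0.434, -0.901], [0.0, -0.901, -0.434], [-1.0, -0.0, 0.0]]
force: [0.4, 0.7, -1.8]
width: 0.0223
```

Request:
{"fn": "carry_out", "kwargs": {"increments": [[1.5, 0.03, 0, 0, 0], [1.5, 0.06, 0, 0, 0], [1.5, 0.06, 0, 0, 0]]}}

```text
time: 10.18
tcp_pos: [0.5385, 0.2072, 0.0825]
tool_rot: [[0.0, 0.434, -0.901], [0.0, -0.901, -0.434], [-1.0, -0.0, -0.0]]
force: [-0.9, -0.4, 4.0]
width: 0.0222
```

Contact at about 5 N and at the expected seat height. Release and retreat upward.

Request:
{"fn": "carry_out", "kwargs": {"increments": [[4, 0, 0, 0, 0], [6, 0, 0, 0, 0], [8, 0, 0, 0, 0], [8, 0, 0, 0, 0], [8, -1, 0, 0, 0], [8, -3, 0, 0, 0], [8, -6, 0, 0, 0], [8, -10, 0, 4, 0], [8, -13, 0, 9, 0], [8, -13, 0, 12, 0], [8, -13, 0, 12, 0]]}}

```text
time: 11.55
tcp_pos: [0.429, 0.1545, 0.2136]
tool_rot: [[0.002, 0.434, -0.901], [0.001, -0.901, -0.434], [-1.0, 0.0, -0.002]]
force: [-0.5, 0.7, 0.4]
width: 0.0795
```

```bash
python3 - <<'E'
from h import *
b=get_image('side'); a=get_image('scene'); w=get_image('wrist'); s=read_state(); print(s['tcp_pos'],s['width'],s['force'])
S=[.5385,.2065]
cs=[(S,.038,.0785),(S,.012,.107),(S,.028,0)]
crop(b,'side',[(165,185,60,75)],cs,4,'pics/h1.png')
crop(a,'scene',[(175,120,60,75)],cs,4,'pics/h2.png')
crop(w,'wrist',[(217,0,80,75)],cs,4,'pics/h3.png')
cv2.imwrite('pics/i.png',np.hstack([cv2.imread(f'pics/h{i}.png') for i in (1,2,3)]))
E
```

```text
[0.43106453 0.1554242  0.2124925 ] 0.08032221057721967 [-1.06884457  0.29357594  0.88928602]
```

View pics/i.png

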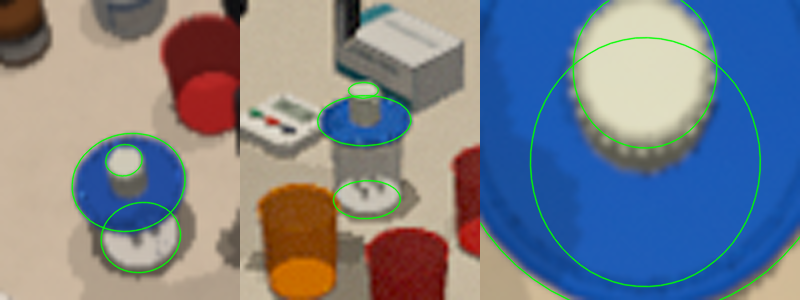

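The cover sits level at the model pose in all three views: flange, knob and beaker base all match. The arm is clear, so I'm handing in.

```bash
python3 -c "
from h import *
print(r.finish_job())"
```

```text
the job is handed in; nothing more can be done
None
```

The blue cover is on the beaker that holds the four vials, and the job is handed in. I lifted the cover by its knob and lowered it in small steps until the wrist force rose by about 5 N. That was at the expected seat height (TCP z 0.0825, expected about 0.083). I then released it and backed the arm away.

**Last checks:** in the side, scene and wrist pictures, the flange, knob and beaker base lie on the model circles for a fully seated, level cover. The arm was clear, with the fingers open at 80 mm and the wrist force at noise level.

**Disagreements:** the side and wrist estimates of the rim centre differed by about 2 mm, and I mostly trusted the wrist picture. I did not measure the bystanders or the empty beaker again at the end. The final views showed no sign that anything else had moved. The hand-in reports no verdict.

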